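# Lock back a safe bolt with its spring-loaded captive screw

## Task

Draw back the bolt of the grey steel spring housing and lock it there: pull the captive screw by its flat chrome head straight out against its spring until its thread catches, then unscrew it (anticlockwise seen from above), letting it rise with its thread, until it comes up against its end stop, and let go of it. Pull gently: stop as soon as you feel the thread catch, so that the housing's clipped-on cap is not lifted off its clips, and do not force the screw round if it will not turn. Leave all the other things where they are.

Things in the scene. Friction and masses are not known exactly. Their poses are not given: they have to be found in the camera images.
- housing: Grey steel bolt spring housing fixed to the cart: box 100 (x) x 70 (y) x 62 mm high on a 140 x 50 x 6 mm foot; clipped-on steel cap plate 104 x 74 x 6 mm (top 68 mm above the cart) with a 30 mm copper collar amid it (top 77 mm above the cart). A 22 mm square steel bolt sticks 31 mm out of its +y side and draws in as the screw is pulled. Origin: centre of underside, on the screw axis; z up.
- screw_grip (a point): Grip point on the captive screw's axis, 8 mm below the top of its head: a flat upright chrome plate 40 (x) x 12 (y) x 26 mm high; grip across the 12 mm, fingers closing along y. Screw in: this point is 104 mm, the head's underside 86 mm above the cart (a thin 18 mm collar under it to 83 mm); tips 19 mm lower clear cap and collar. Turns and rises with the screw; z up along it.
- plunger (a joint): Pull-out of the screw, m; 0 = in, held by its spring: 6 N to start, 0.2 N more per mm. The thread catches at 7 to 27 mm, different each time and not visible: there the screw comes up against it and the force climbs steeply. At that height there is about 2 mm of play in which it can be turned into the thread; pulled less, it will not turn, and if let go it springs back.
- screw (a joint): Angle of the screw, rad: about 0 when in (wags only from -0.1 to +0.27 there), growing anticlockwise seen from above; +2.5 is the end stop. Turned past 0.6 it is held by its thread (2 mm play up and down), rises 3 mm per rad, and stays put when let go. Turning takes under 0.2 N m before the stop.
- cap (a joint): Lift of the cap plate off its seat, m: 0 = seated. Stiff spring clips hold it: it begins to lift when the screw's thread pulls on it with about 3 N beyond the screw's own spring, then 4 N per mm; the clips let go at 2 mm (a total pull on the screw of 18 to 22 N).
- collar (a joint): Twist of the threaded copper collar in the cap, rad: 0 = as fitted. It carries the hidden thread and gives elastically, 6 N m per rad: forcing the screw to turn when its thread has not caught twists it; at 0.1 rad (0.6 N m) the thread is stripped. Pushing on at the end stop does not twist it.
- stand: Bystander, fixed: dark steel foot 100 x 120 mm with a post and a stainless funnel, 160 mm high, over the tin cup. Origin: centre of its underside.
- cup: Bystander: tin cup, 60 mm across, 62 mm high, standing under the funnel. Origin: centre of its underside.
- ferrule: Bystander: loose copper ferrule (ring), 28 mm across, 22 mm high, beside the housing. Origin: centre of its underside.
- thumb_turn: Bystander: loose chrome thumb turn, round 40 mm foot with a flat 36 mm grip, 31 mm high, standing on the cart beside the housing; it is not the screw. Origin: centre of its underside.
- hinge_cover: Bystander: white plastic hinge cover, 80 x 34 x 18 mm. Origin: centre of its underside.
- driver: Bystander: screwdriver lying on the cart, about 170 mm long. Origin: underside at its middle.
- jar: Bystander: small jar, 56 mm across, 60 mm high. Origin: centre of its underside.
There are look-alikes about, which are no part of the job. What is shaped like the housing but brown or green is not meant.

How it is judged:
On the way, in this order (a step that is already met when the one before it is completed fails the run):
1. the captive screw is pulled out at least 6 mm against its spring (value of joint plunger above 0.006 m), for 0.1 s.
2. its thread has caught and it is turned at least 0.8 rad anticlockwise (value of joint screw above 0.8 rad and value of joint plunger above 0.006 m), for 0.1 s.
At the end, for the whole second after the job is handed in: The screw is unscrewed to its end stop (turned at least 2.3 of 2.5 rad), held out by its thread more than 11 mm, at rest and let go, with the cap seated (lifted less than 1.5 mm) (value of joint screw above 2.3 rad and value of joint plunger above 0.011 m and value of joint cap below 0.0015 m and velocity of joint plunger below 0.01 m/s and velocity of joint screw below 0.1 rad/s); the robot touches nothing.
It fails at once if the cap is lifted 2 mm off its seat (pulled too hard) (value of joint cap above 0.002 m).
It fails at once if the collar is twisted 0.1 rad in the cap (the screw is forced to turn, thread stripped) (value of joint collar above 0.1 rad or value of joint collar below -0.1 rad).
It fails at once if any bystander is moved more than 30 mm (distance of any of cup, ferrule, thumb_turn, hinge_cover, driver, jar from where it was at the start of the episode above 0.03 m).
It also fails if it takes over 72 s, if anything falls off the work surface, if the arm or the gripper's body presses on something with over 40 N, if the wrist force passes 120 N, or if a joint passes its speed limit or range.

## Robot

A 7-joint arm with a two-finger parallel gripper is mounted at the origin on the work surface. World frame = base frame: x ahead of the robot, y to its left, z up, the work surface at z = 0. Lengths are in m, angles in rad, forces in N, time in s.
With the tool pointing down it reaches from about 0.4 to 0.85 m from the base axis. Payload 10.4 kg.
Tool frame: the origin (TCP) lies on the centre line of the jaws, within the pads' length; the fingertips stand 17 mm ahead of it and the grasp point (between the pads) lies 2 mm behind it; z points along the fingers, y is the line along which they close (so a half turn about z gives the same grasp; the last joint's range is limited). The gripper opens to 85 mm and grips with 20 to 120 N. Pads are 22 mm wide; open, the fingers measure 114 mm over their backs; the gripper's body (76 mm by 85 mm) begins 54 mm behind the grasp point. The pads swing forward as they close: fully open they stand 13 mm farther back than shut.
Start: joints at [1.144, 0.332, -0.065, 1.46, 0.022, 1.35, -0.088], TCP at [0.246, -0.575, 0.248] pointing down, gripper open.
Joint ranges: [-2.6, 2.6], [-0.5, 2.12], [-1.47, 1.34], [0.16, 2.42], [-1.27, 4.41], [0.06, 2.06], [-2.6, 2.6]. Speed limits (rad/s): [2.22, 2.22, 2.79, 2.79, 3.14, 3.14, 3.14].

## Interface

Orientations are given as a unit quaternion [x, y, z, w].
In Python, from workcell import sensors, imaging, order, spotter gives the robot as it stands. The module is installed in compiled form; this text tells all that it offers.
- The arm moves only by the shell command python3 -m inch 'ROWS' [FORCE]. ROWS is JSON, a list that holds one entry, the list of rows, each a list of 7 numbers: the shift along the tool's x, y, z in m, then the turn, a rotation vector about the tool's x, y, z in rad, then the closure, from -1 (fully open) to 1 (shut). In form: [[[x, y, z, ax, ay, az, hand], ...]]. A call has 1 to 10 rows; each row is the pose to reach, as a shift and turn from the pose commanded when the call began, along the tool's axes at that moment; what a row does not reach only later rows make up. A row lasts 1/10 s, in which the tool goes at most 50 mm and 8.59 degrees, less where a joint would pass 70% of its speed; a pose out of reach is approached as far as the arm can. A call with a gripper value outside its range is refused whole. The fingers move at their own pace and stop on an object; FORCE is the grip in N (left out, the last holds). Time passes only in rows, so rows that repeat a pose let the fingers close. It gives the time, the measured TCP pose, the force, the opening and the grip force at its end, in the units of the state.
- sensors.get_obs(): the state, without advancing time (a new reading comes with each control period).
- imaging.camera(name): name is "scene" or "top"; returns the picture (480x640x3 uint8, blue, green, red); there is no depth.
- imaging.calibration(name): a dict with "mtx" (3x3 intrinsics, pixels), "R" (3x3) and "t" (3): a world point X has camera coordinates R X + t. Camera axes: x right, y down, z forward; pixel columns grow to the right and rows downward; lengths in m; the calibration is good to about 2 mm. A picture is of the moment at which its call begins. calibration takes no time and is no camera call.
- order.hand_in(): hands the job in; it is judged then, once.
Trained networks look in the newest picture that a camera, given by its name, has taken for a name from the list of things; names that differ only in an ending like _2 or _b are one class to them, and where a whole thing is asked for, a point or a joint stands for the part that bears it (a point fixed in the world has none). Each returns a list of dicts, best first, with "conf" (0 to 1); they miss things now and then, are a little off and sometimes report something else, mostly with a low value. They report only what shows in the picture. A call takes as long as a camera call. They do not tell look-alikes from the thing itself.
- spotter.look_for(label, camera): "pixel" ([column, row] in pixels, amid what is visible of it).
The state is a dict: "clock": time; "joint_pos": joint angles; "joint_velocities": joint speeds; "tau": joint torques, N m; "position": TCP position; "ee_rot": TCP orientation; "ft_force": force on the tool from outside, world axes, zero at the start; "torque": the same for the moment, N m; "grip_width": opening from 0.0 (shut) to 1.0 (fully open); "grasp_force": force on a finger pad.
Only numpy, scipy, OpenCV 4.12 (cv2) and the standard library are available. Lean on these libraries where they do the work, as an engineer would, in place of code of your own. Each camera call takes 0.05 s, during which the arm holds its last target. There are 200 camera calls.

## Working session

There is one attempt and no reset: what is moved stays moved. The work goes in short steps, Python scripts to look and compute and a shell command to move; the robot and the scene stay as the last step left them, time stands still between calls to the robot, and variables do not carry over. Pictures are saved under pics/ and viewed, at most 10 in all, crops included, and the job is handed in when it is done.

```bash
mkdir -p pics
python3 - <<'E'
from workcell import sensors, imaging, order, spotter
import cv2,numpy as np
for c in("scene","top"):
    cv2.imwrite(f"pics/{c}1.png",imaging.camera(c))
    k=imaging.calibration(c);print(c,np.round(k["mtx"],1).tolist(),np.round(k["R"],3).tolist(),np.round(k["t"],3).tolist())
    for l in("housing","screw_grip","thumb_turn"):
        print(c,l,[(np.round(d["pixel"]).tolist(),round(d["conf"],2)) for d in spotter.look_for(l,c)][:5])
print(sensors.get_obs())
E
```

```text
scene [[459.5, 0.0, 312.7], [0.0, 459.5, 237.6], [0.0, 0.0, 1.0]] [[0.421, 0.907, -0.006], [0.749, -0.351, -0.563], [-0.512, 0.232, -0.827]] [-0.216, -0.352, 1.254]
scene housing [([366.0, 219.0], 0.91), ([271.0, 424.0], 0.86), ([458.0, 262.0], 0.86), ([290.0, 249.0], 0.76), ([200.0, 205.0], 0.67)]
scene screw_grip [([460.0, 246.0], 0.73), ([285.0, 234.0], 0.56), ([191.0, 191.0], 0.51), ([365.0, 200.0], 0.44)]
scene thumb_turn [([321.0, 291.0], 0.62)]
top [[439.9, 0.0, 322.4], [0.0, 439.9, 241.6], [0.0, 0.0, 1.0]] [[0.026, -1.0, 0.009], [-0.982, -0.027, -0.186], [0.186, -0.004, -0.983]] [-0.038, 0.556, 1.05]
top housing [([260.0, 264.0], 0.96), ([390.0, 343.0], 0.94), ([221.0, 195.0], 0.73), ([328.0, 262.0], 0.68), ([394.0, 149.0], 0.59)]
top screw_grip [([337.0, 259.0], 0.64), ([334.0, 259.0], 0.6), ([399.0, 139.0], 0.58), ([258.0, 262.0], 0.56), ([396.0, 341.0], 0.56)]
top thumb_turn [([484.0, 263.0], 0.65), ([330.0, 264.0], 0.59), ([325.0, 227.0], 0.48)]
{'clock': 0.4, 'joint_pos': array([ 1.14438982,  0.33231033, -0.06465651,  1.46023579,  0.02158366,
        1.34987657, -0.0885113 ]), 'joint_velocities': array([ 0.00057537, -0.00183497, -0.00074093, -0.00082869, -0.0013943 ,
        0.00019833, -0.00034118]), 'tau': array([-8.88075574e-04, -6.24552870e+01,  4.87221172e-02, -3.91375387e+01,
        1.63995882e-02,  3.68609341e-03,  1.86239282e-05]), 'position': array([ 0.24555803, -0.57470497,  0.24820357]), 'ee_rot': array([ 9.79691684e-01,  2.00509848e-01, -9.23319298e-06, -6.79991929e-05]), 'ft_force': array([-0.24035908,  0.05592102,  0.24463935]), 'torque': array([-0.02388294, -0.03915334, -0.00564557]), 'grasp_force': 0.0, 'grip_width': 0.9957565355183998}
```

View pics/scene1.png

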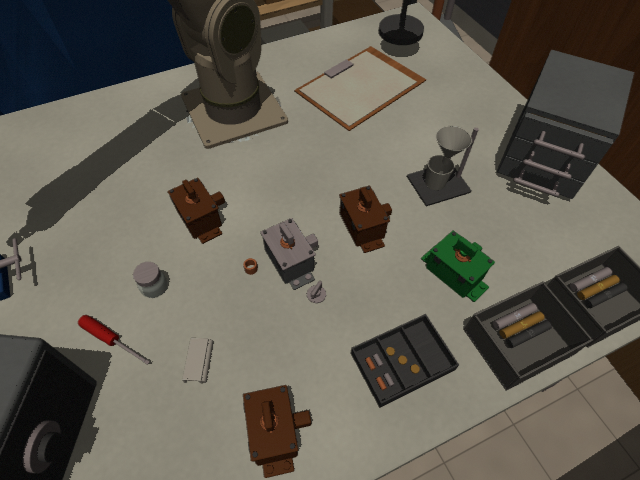

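View pics/top1.png

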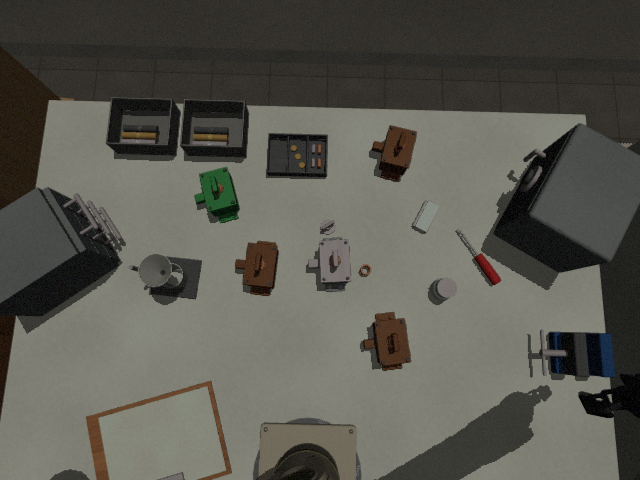

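Scene picture: the grey housing is at (290,245), with its head at about (286,233). Look-alikes are brown at (196,205), (365,215) and (270,424), green at (458,262), and the loose thumb turn at (317,291). In the top picture grey is at (334,262), brown at (260,265), (390,340) and (397,150), green at (218,193), and the thumb turn at (327,227). I choose the grey one and check it in a close crop.

Run:
```python
import cv2,numpy as np
a=cv2.imread("pics/top1.png")[222:302,294:374];b=cv2.imread("pics/scene1.png")[205:295,245:335]
f=lambda i:cv2.resize(i,(400,400),interpolation=cv2.INTER_CUBIC)
cv2.imwrite("pics/crop1.png",cv2.convertScaleAbs(np.hstack([f(a),f(b)]),alpha=1.2))
```

```text
(no output)
```

View pics/crop1.png

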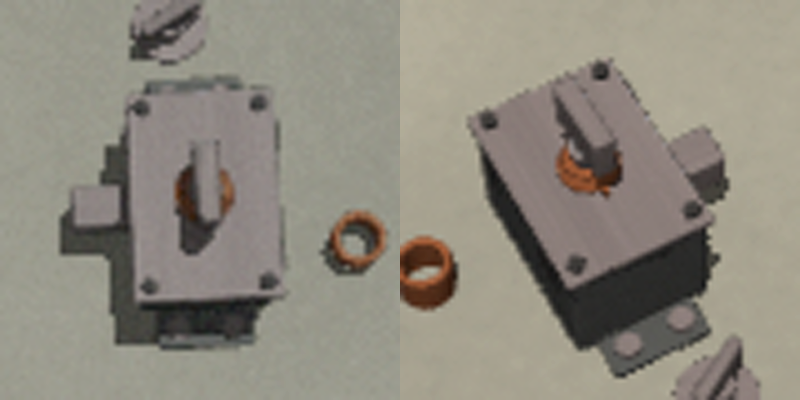

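The crop shows the grey housing, copper collar and upright chrome head, with the cap's corner screws at crop (141,107), (259,102), (149,286), (268,281), and the bolt towards the left, so this is the right one. I now compute its pose from the cap screws.

```bash
cat > h.py <<'E'
import cv2,numpy as np
from workcell import imaging
def ray(c,p):
    k=imaging.calibration(c);R=np.array(k["R"]);t=np.array(k["t"]).ravel()
    return -R.T@t, R.T@np.linalg.inv(np.array(k["mtx"]))@np.array([*p,1.])
def at(c,p,z):
    o,d=ray(c,p);return o+d*(z-o[2])/d[2]
E
python3 - <<'E'
from h import *
from scipy.spatial.transform import Rotation as Ro
from workcell import sensors
T=np.array([(141,107),(259,102),(149,286),(268,281)])/5+[294,222]
S=np.array([(292,209),(200,70),(176,264),(88,120)])*.225+[245,205]
# order by correspondence: top-left of top crop = +x,+y(bolt side)
for n,P in(("top",T),("scene",S)):
    W=np.array([at(n,p,.068) for p in P]);print(n,W.round(4).tolist(),W.mean(0).round(4))
# triangulate centre
(o1,d1),(o2,d2)=ray("top",T.mean(0)),ray("scene",S.mean(0))
s=np.linalg.lstsq(np.c_[d1,-d2],o2-o1,rcond=None)[0];print("tri",(o1+s[0]*d1),(o2+s[1]*d2))
for n,p in(("top",(294+205/5,222+142/5)),("top",(294+205/5,222+195/5))):print(at(n,p,.112))
print(Ro.from_quat(sensors.get_obs()["ee_rot"]).as_matrix().round(3))
E
```

```text
top [[0.5494, -0.0225, 0.068], [0.5536, -0.0807, 0.068], [0.4611, -0.0287, 0.068], [0.4651, -0.0865, 0.068]] [ 0.5073 -0.0546  0.068 ]
scene [[0.5501, -0.0213, 0.068], [0.462, -0.0281, 0.068], [0.5545, -0.0793, 0.068], [0.4663, -0.086, 0.068]] [ 0.5082 -0.0537  0.068 ]
tri [ 0.50731433 -0.0546844   0.06556209] [ 0.50774893 -0.05332414  0.06557943]
[ 0.52534589 -0.05295598  0.112     ]
[ 0.50010248 -0.05348296  0.112     ]
[[ 0.92   0.393 -0.   ]
 [ 0.393 -0.92   0.   ]
 [ 0.    -0.    -1.   ]]
```

Axis at (0.508, -0.054), yaw about 4°, cart at z=0. I move above it and turn the tool +0.33 about its z.

```bash
python3 -m inch '[[[0.446,-0.376,0.05,0,0,0.332,-1],[0.446,-0.376,0.05,0,0,0.332,-1],[0.446,-0.376,0.05,0,0,0.332,-1],[0.446,-0.376,0.05,0,0,0.332,-1],[0.446,-0.376,0.05,0,0,0.332,-1],[0.446,-0.376,0.05,0,0,0.332,-1],[0.446,-0.376,0.05,0,0,0.332,-1],[0.446,-0.376,0.05,0,0,0.332,-1],[0.446,-0.376,0.05,0,0,0.332,-1],[0.446,-0.376,0.05,0,0,0.332,-1]]]' 20
cat >> h.py <<'E'
from scipy.spatial.transform import Rotation as Ro
from workcell import sensors
def togo(target,yaw):
    o=sensors.get_obs();M=Ro.from_quat(o["ee_rot"]).as_matrix()
    # yaw of tool x in world; tool z points down, so the turn about tool z is minus the world turn
    y=np.arctan2(M[1,0],M[0,0]);print("clock",o["clock"],"pos",o["position"].round(4),"yaw",y.round(4),"tilt",M[:,2].round(4),"j",o["joint_pos"].round(2),"F",o["ft_force"].round(2),"T",o["torque"].round(3),"grip",round(o["grip_width"],3),round(o["grasp_force"],1))
    print("shift",(M.T@(np.array(target)-o["position"])).round(4),"az",round(-(yaw-y),4))
E
python3 -c "
from h import *
togo([.508,-.054,.18],.06)"
```

```text
clock: 1.4
position: [0.4698, -0.1289, 0.2059]
ee_rot: [0.999, 0.036, 0.0, 0.0]
ft_force: [1.2, -0.6, 0.5]
grip_width: 0.997
grasp_force: 0.0
clock 1.4 pos [ 0.4698 -0.1289  0.2059] yaw 0.0715 tilt [ 9.e-04 -6.e-04 -1.e+00] j [ 0.59  0.08 -0.43  1.85  0.04  1.21 -1.36] F [ 1.16 -0.59  0.53] T [-0.023 -0.082  0.004] grip 0.997 0.0
shift [ 0.0434 -0.072   0.0259] az 0.0115
```

```bash
python3 -m inch '[[[0.043,-0.072,0.04,0,0,0.01,-0.2],[0.043,-0.072,0.04,0,0,0.01,-0.2],[0.043,-0.072,0.04,0,0,0.01,-0.2],[0.043,-0.072,0.04,0,0,0.01,-0.2]]]'
python3 - <<'E'
from h import *
togo([.508,-.054,.102],.06)
v=[cv2.resize(imaging.camera(n)[y:y+100,x:x+100],(400,400),interpolation=cv2.INTER_CUBIC) for n,x,y in(("top",285,205),("scene",240,180))]
cv2.imwrite("pics/crop2.png",np.hstack(v))
E
```

```text
clock: 1.8
position: [0.5069, -0.0551, 0.1653]
ee_rot: [0.999, 0.032, -0.0, -0.0]
ft_force: [0.6, -0.9, -0.2]
grip_width: 0.6
grasp_force: 0.0
clock 1.8 pos [ 0.5069 -0.0551  0.1653] yaw 0.0638 tilt [-9.e-04  2.e-04 -1.e+00] j [ 0.48  0.18 -0.5   1.84  0.1   1.14 -1.56] F [ 0.56 -0.88 -0.24] T [-0.032 -0.012 -0.005] grip 0.6 0.0
shift [ 0.0012 -0.001   0.0633] az 0.0038
```

View pics/crop2.png

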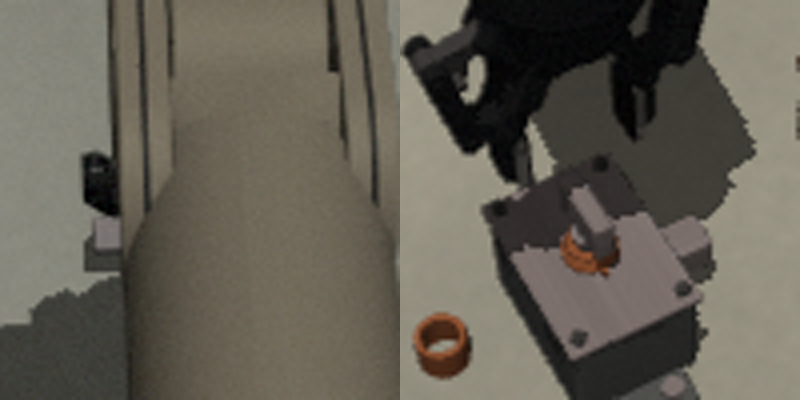

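The fingers at crop (515,165) and (632,110) straddle the head at (590,215). I descend, then close.

```bash
python3 -m inch '[[[0.001,-0.001,0.03,0,0,0,-0.2],[0.001,-0.001,0.055,0,0,0,-0.2],[0.001,-0.001,0.063,0,0,0,-0.2],[0.001,-0.001,0.063,0,0,0,-0.2]]]' 60
python3 -c "
from h import *
togo([.508,-.054,.102],.06)"
```

```text
clock: 2.3
position: [0.5073, -0.0558, 0.1024]
ee_rot: [1.0, 0.03, -0.001, 0.0]
ft_force: [-0.2, 1.0, 0.3]
grip_width: 0.6
grasp_force: 0.0
clock 2.3 pos [ 0.5073 -0.0558  0.1024] yaw 0.0602 tilt [-1.4e-03 -2.0e-04 -1.0e+00] j [ 0.46  0.26 -0.49  1.9   0.14  1.01 -1.6 ] F [-0.17  1.01  0.35] T [ 0.019  0.02  -0.009] grip 0.6 0.0
shift [ 0.0008 -0.0017  0.0004] az 0.0002
```

```bash
python3 -m inch '[[[0,-0.001,0,0,0,0,0.8],[0,-0.001,0,0,0,0,1],[0,-0.001,0,0,0,0,1],[0,-0.001,0,0,0,0,1],[0,-0.001,0,0,0,0,1],[0,-0.001,0,0,0,0,1],[0,-0.001,0,0,0,0,1],[0,-0.001,0,0,0,0,1]]]' 60
python3 -c "
from h import *
togo([.508,-.054,.102],.06)"
```

```text
clock: 3.1
position: [0.5087, -0.0536, 0.104]
ee_rot: [1.0, 0.031, 0.001, 0.0]
ft_force: [-1.2, 0.6, 6.0]
grip_width: 0.128
grasp_force: 58.8
clock 3.1 pos [ 0.5087 -0.0536  0.104 ] yaw 0.062 tilt [ 2.e-03 -3.e-04 -1.e+00] j [ 0.46  0.26 -0.49  1.9   0.14  1.01 -1.61] F [-1.21  0.56  5.98] T [ 0.198  0.269 -0.016] grip 0.128 58.8
shift [-0.0007  0.0004  0.002 ] az 0.002
```

Held; the closing jaws pushed it down slightly (6 N). I pull gently in small steps; the catch can come no sooner than 7 mm.

```bash
python3 -m inch '[[[0,0,-0.001,0,0,0,1],[0,0,-0.002,0,0,0,1],[0,0,-0.003,0,0,0,1],[0,0,-0.004,0,0,0,1],[0,0,-0.005,0,0,0,1],[0,0,-0.006,0,0,0,1],[0,0,-0.006,0,0,0,1]]]'
python3 -c "
from h import *
togo([.508,-.054,.102],.06)"
```

```text
clock: 3.8
position: [0.5083, -0.0537, 0.1088]
ee_rot: [1.0, 0.031, 0.001, -0.0]
ft_force: [5.3, 0.6, -6.9]
grip_width: 0.128
grasp_force: 58.3
clock 3.8 pos [ 0.5083 -0.0537  0.1088] yaw 0.0618 tilt [ 1.1e-03  1.0e-04 -1.0e+00] j [ 0.46  0.25 -0.49  1.9   0.14  1.02 -1.6 ] F [ 5.35  0.6  -6.9 ] T [ 0.15  -1.316 -0.003] grip 0.128 58.3
shift [-0.0003  0.0003  0.0068] az 0.0018
```

```bash
python3 -m inch '[[[0.0005,0,-0.001,0,0,0,1],[0.0005,0,-0.002,0,0,0,1],[0.0005,0,-0.002,0,0,0,1]]]'
```

```text
clock: 4.1
position: [0.5084, -0.0536, 0.1107]
ee_rot: [1.0, 0.031, 0.0, -0.0]
ft_force: [2.9, 0.6, -6.7]
grip_width: 0.128
grasp_force: 58.3
```

```bash
python3 -m inch '[[[0,0,-0.001,0,0,0,1],[0,0,-0.0015,0,0,0,1],[0,0,-0.0015,0,0,0,1]]]'
```

```text
clock: 4.4
position: [0.5084, -0.0536, 0.1122]
ee_rot: [1.0, 0.031, 0.0, 0.0]
ft_force: [3.8, 0.9, -7.8]
grip_width: 0.125
grasp_force: 58.3
```

```bash
python3 -m inch '[[[0,0,-0.001,0,0,0,1],[0,0,-0.0015,0,0,0,1],[0,0,-0.0015,0,0,0,1]]]'
```

```text
clock: 4.7
position: [0.5084, -0.0536, 0.1137]
ee_rot: [1.0, 0.031, 0.0, 0.0]
ft_force: [4.3, 0.5, -6.7]
grip_width: 0.127
grasp_force: 58.3
```

```bash
python3 -m inch '[[[0,0,-0.001,0,0,0,1],[0,0,-0.0015,0,0,0,1],[0,0,-0.0015,0,0,0,1]]]'
```

```text
clock: 5.0
position: [0.5083, -0.0537, 0.1152]
ee_rot: [1.0, 0.031, 0.0, 0.0]
ft_force: [4.2, 1.1, -8.2]
grip_width: 0.123
grasp_force: 58.3
```

```bash
python3 -m inch '[[[0,0,-0.001,0,0,0,1],[0,0,-0.0015,0,0,0,1],[0,0,-0.0015,0,0,0,1]]]'
```

```text
clock: 5.3
position: [0.5084, -0.0537, 0.1167]
ee_rot: [1.0, 0.031, 0.0, 0.0]
ft_force: [5.0, 1.8, -7.9]
grip_width: 0.131
grasp_force: 58.3
```

```bash
python3 -m inch '[[[0,0,-0.001,0,0,0,1],[0,0,-0.0015,0,0,0,1],[0,0,-0.0015,0,0,0,1]]]'
```

```text
clock: 5.6
position: [0.5084, -0.0536, 0.1181]
ee_rot: [1.0, 0.031, 0.0, 0.0]
ft_force: [5.1, 0.9, -9.8]
grip_width: 0.122
grasp_force: 58.3
```

```bash
python3 -m inch '[[[0,0,-0.001,0,0,0,1],[0,0,-0.001,0,0,0,1],[0,0,-0.001,0,0,0,1]]]'
```

```text
clock: 5.9
position: [0.5083, -0.0537, 0.1191]
ee_rot: [1.0, 0.031, 0.0, -0.0]
ft_force: [5.8, 1.5, -8.7]
grip_width: 0.131
grasp_force: 58.3
```

```bash
python3 -m inch '[[[0.0005,0,-0.001,0,0,0,1],[0.0005,0,-0.0015,0,0,0,1],[0.0005,0,-0.0015,0,0,0,1]]]'
```

```text
clock: 6.2
position: [0.5085, -0.0537, 0.1205]
ee_rot: [1.0, 0.031, -0.0, -0.0]
ft_force: [3.0, 1.3, -7.8]
grip_width: 0.125
grasp_force: 58.3
```

```bash
python3 -m inch '[[[0,0,-0.001,0,0,0,1],[0,0,-0.0015,0,0,0,1],[0,0,-0.0015,0,0,0,1]]]'
```

```text
clock: 6.5
position: [0.5086, -0.0536, 0.1221]
ee_rot: [1.0, 0.031, -0.0, 0.0]
ft_force: [2.4, 1.3, -9.2]
grip_width: 0.132
grasp_force: 58.3
```

```bash
python3 -m inch '[[[0,0,-0.001,0,0,0,1],[0,0,-0.0015,0,0,0,1],[0,0,-0.0015,0,0,0,1]]]'
```

```text
clock: 6.8
position: [0.5086, -0.0537, 0.1235]
ee_rot: [1.0, 0.031, -0.0, 0.0]
ft_force: [1.8, 2.0, -10.0]
grip_width: 0.131
grasp_force: 58.3
```

```bash
python3 -m inch '[[[0,0,-0.001,0,0,0,1],[0,0,-0.0015,0,0,0,1],[0,0,-0.0015,0,0,0,1]]]'
```

```text
clock: 7.1
position: [0.5086, -0.0537, 0.1248]
ee_rot: [1.0, 0.031, -0.0, -0.0]
ft_force: [3.5, 1.4, -15.1]
grip_width: 0.127
grasp_force: 58.2
```

Force jumped to 15 N: the thread has caught. I ease off 1 mm, then try turning a little.

```bash
python3 -m inch '[[[0,0,0.0005,0,0,0,1],[0,0,0.001,0,0,0,1],[0,0,0.001,0,0,0,1],[0,0,0.001,0,0,0,1]]]'; python3 -c "
from h import *
togo([.508,-.054,.102],.06)"
```

```text
clock: 7.5
position: [0.5087, -0.0537, 0.1241]
ee_rot: [1.0, 0.031, -0.0, 0.0]
ft_force: [1.5, 1.6, -12.9]
grip_width: 0.127
grasp_force: 58.4
clock 7.5 pos [ 0.5087 -0.0537  0.1241] yaw 0.0618 tilt [-4.e-04 -1.e-04 -1.e+00] j [ 0.46  0.23 -0.5   1.88  0.13  1.06 -1.59] F [  1.5    1.64 -12.89] T [ 0.324 -0.438  0.033] grip 0.127 58.4
shift [-0.0007  0.0003  0.0221] az 0.0018
```

```bash
python3 -m inch '[[[0,0,0.0007,0,0,0,1],[0,0,0.0007,0,0,-0.05,1],[0,0,0.0007,0,0,-0.1,1],[0,0,0.0007,0,0,-0.15,1],[0,0,0.0007,0,0,-0.2,1],[0,0,0.0007,0,0,-0.2,1]]]'; python3 -c "
from h import *
togo([.508,-.054,.102],.06)"
```

```text
clock: 8.1
position: [0.5087, -0.0535, 0.1237]
ee_rot: [0.991, 0.131, -0.0, -0.0]
ft_force: [-0.1, 1.3, -9.6]
grip_width: 0.127
grasp_force: 58.9
clock 8.1 pos [ 0.5087 -0.0535  0.1237] yaw 0.2626 tilt [-2.e-04  0.e+00 -1.e+00] j [ 0.48  0.24 -0.52  1.88  0.14  1.06 -1.4 ] F [-0.09  1.34 -9.57] T [0.601 0.05  0.068] grip 0.127 58.9
shift [-0.0008  0.0003  0.0217] az 0.2026
```

```bash
python3 -m inch '[[[0,0,-0.0001,0,0,-0.05,1],[0,0,-0.0003,0,0,-0.1,1],[0,0,-0.0004,0,0,-0.15,1],[0,0,-0.0004,0,0,-0.15,1]]]'; python3 -c "
from h import *
togo([.508,-.054,.102],.06)"
```

```text
clock: 8.5
position: [0.5087, -0.0534, 0.124]
ee_rot: [0.979, 0.204, -0.0, -0.0]
ft_force: [-0.7, 2.7, -10.0]
grip_width: 0.128
grasp_force: 58.9
clock 8.5 pos [ 0.5087 -0.0534  0.124 ] yaw 0.4114 tilt [-2.e-04  2.e-04 -1.e+00] j [ 0.5   0.24 -0.54  1.88  0.14  1.06 -1.25] F [-0.72  2.74 -9.96] T [ 0.695  0.14  -0.007] grip 0.128 58.9
shift [-0.0009  0.0002  0.022 ] az 0.3514
```

It turns freely past the wag limit. Carrying on with the rise of 3 mm/rad.

```bash
python3 -m inch '[[[0,0,-0.0002,0,0,-0.08,1],[0,0,-0.0004,0,0,-0.16,1],[0,0,-0.0007,0,0,-0.24,1],[0,0,-0.0010,0,0,-0.32,1],[0,0,-0.0012,0,0,-0.4,1],[0,0,-0.0012,0,0,-0.4,1]]]'; python3 -c "
from h import *
togo([.508,-.054,.102],.06)"
```

```text
clock: 9.1
position: [0.5085, -0.0532, 0.125]
ee_rot: [0.919, 0.395, -0.0, -0.0]
ft_force: [-1.0, 4.6, -9.6]
grip_width: 0.131
grasp_force: 58.9
clock 9.1 pos [ 0.5085 -0.0532  0.125 ] yaw 0.8111 tilt [-7.e-04  5.e-04 -1.e+00] j [ 0.54  0.25 -0.59  1.88  0.16  1.06 -0.87] F [-0.97  4.6  -9.6 ] T [ 1.083  0.29  -0.007] grip 0.131 58.9
shift [-0.001   0.0002  0.023 ] az 0.7511
```

```bash
python3 -m inch '[[[0.0003,-0.0003,-0.0003,0,0,-0.1,1],[0.0003,-0.0003,-0.0006,0,0,-0.2,1],[0.0003,-0.0003,-0.0009,0,0,-0.3,1],[0.0003,-0.0003,-0.0012,0,0,-0.4,1],[0.0003,-0.0003,-0.0015,0,0,-0.5,1],[0.0003,-0.0003,-0.0018,0,0,-0.6,1],[0.0003,-0.0003,-0.0018,0,0,-0.6,1]]]'; python3 -c "
from h import *
togo([.508,-.054,.102],.06)"
```

```text
clock: 9.8
position: [0.5082, -0.0529, 0.1266]
ee_rot: [0.761, 0.648, -0.0, -0.001]
ft_force: [-3.2, 4.1, -10.1]
grip_width: 0.124
grasp_force: 58.9
clock 9.8 pos [ 0.5082 -0.0529  0.1266] yaw 1.4104 tilt [-1.6e-03  4.0e-04 -1.0e+00] j [ 0.61  0.26 -0.67  1.87  0.18  1.07 -0.29] F [ -3.18   4.06 -10.07] T [1.11  0.621 0.016] grip 0.124 58.9
shift [-0.0011  0.      0.0246] az 1.3504
```

```bash
python3 -m inch '[[[0.0003,-0.0003,-0.0003,0,0,-0.1,1],[0.0004,-0.0004,-0.0006,0,0,-0.2,1],[0.0004,-0.0004,-0.0009,0,0,-0.3,1],[0.0004,-0.0004,-0.0012,0,0,-0.4,1],[0.0004,-0.0004,-0.0015,0,0,-0.5,1],[0.0004,-0.0004,-0.0018,0,0,-0.6,1],[0.0004,-0.0004,-0.0018,0,0,-0.6,1]]]'; python3 -c "
from h import *
togo([.508,-.054,.102],.06)"
```

```text
clock: 10.5
position: [0.5077, -0.0529, 0.1283]
ee_rot: [0.537, 0.844, -0.001, -0.001]
ft_force: [-4.4, 2.8, -10.3]
grip_width: 0.128
grasp_force: 58.8
clock 10.5 pos [ 0.5077 -0.0529  0.1283] yaw 2.0088 tilt [-1.9e-03 -1.0e-04 -1.0e+00] j [ 0.69  0.27 -0.75  1.87  0.21  1.08  0.29] F [ -4.42   2.83 -10.25] T [0.776 0.995 0.055] grip 0.128 58.8
shift [-0.0011 -0.0001  0.0263] az 1.9488
```

```bash
python3 -m inch '[[[0.0003,-0.0003,-0.0003,0,0,-0.1,1],[0.0003,-0.0003,-0.0006,0,0,-0.2,1],[0.0003,-0.0003,-0.0009,0,0,-0.3,1],[0.0003,-0.0003,-0.0012,0,0,-0.4,1],[0.0003,-0.0003,-0.0014,0,0,-0.46,1],[0.0003,-0.0003,-0.0014,0,0,-0.46,1]]]'; python3 -c "
from h import *
togo([.508,-.054,.102],.06)"
```

```text
clock: 11.1
position: [0.5073, -0.0531, 0.1297]
ee_rot: [0.331, 0.944, -0.0, -0.001]
ft_force: [-5.1, 1.4, -11.0]
grip_width: 0.124
grasp_force: 58.8
clock 11.1 pos [ 0.5073 -0.0531  0.1297] yaw 2.4667 tilt [-1.7e-03 -4.0e-04 -1.0e+00] j [ 0.74  0.29 -0.82  1.87  0.24  1.09  0.73] F [ -5.06   1.38 -11.05] T [0.429 1.179 0.057] grip 0.124 58.8
shift [-0.0011 -0.0003  0.0277] az 2.4067
```

```bash
python3 -m inch '[[[0,0,-0.0001,0,0,-0.03,1],[0,0,-0.0002,0,0,-0.06,1],[0,0,-0.0003,0,0,-0.09,1],[0,0,-0.0003,0,0,-0.12,1],[0,0,-0.0003,0,0,-0.12,1]]]'; python3 -c "
from h import *
togo([.508,-.054,.102],.06)"
```

```text
clock: 11.6
position: [0.5073, -0.0531, 0.13]
ee_rot: [0.274, 0.962, -0.0, -0.001]
ft_force: [-4.8, 2.0, -10.1]
grip_width: 0.128
grasp_force: 58.8
clock 11.6 pos [ 0.5073 -0.0531  0.13  ] yaw 2.5857 tilt [-1.8e-03 -4.0e-04 -1.0e+00] j [ 0.76  0.29 -0.84  1.87  0.24  1.09  0.84] F [ -4.82   1.98 -10.15] T [ 0.448  1.296 -0.446] grip 0.128 58.8
shift [-0.0011 -0.0004  0.028 ] az 2.5257
```

End stop felt (-0.45 N m). I relax the turn, lower onto the thread, and then open.

```bash
python3 -m inch '[[[0,0,0.0005,0,0,0.03,1],[0,0,0.001,0,0,0.04,1],[0,0,0.0015,0,0,0.04,1],[0,0,0.002,0,0,0.04,1],[0,0,0.002,0,0,0.04,1]]]' 20; python3 -c "
from h import *
togo([.508,-.054,.102],.06)"
```

```text
clock: 12.1
position: [0.5074, -0.0531, 0.1281]
ee_rot: [0.294, 0.956, -0.001, -0.001]
ft_force: [-5.9, 1.3, -9.6]
grip_width: 0.125
grasp_force: 59.0
clock 12.1 pos [ 0.5074 -0.0531  0.1281] yaw 2.5454 tilt [-1.7e-03 -7.0e-04 -1.0e+00] j [ 0.75  0.29 -0.83  1.87  0.24  1.09  0.8 ] F [-5.87  1.31 -9.55] T [ 0.364  1.5   -0.015] grip 0.125 59.0
shift [-0.0011 -0.0004  0.0261] az 2.4854
```

```bash
python3 -m inch '[[[0,0,0.0005,0,0,0,1],[0,0,0.001,0,0,0,1],[0,0,0.001,0,0,0,1]]]'
```

```text
clock: 12.4
position: [0.5075, -0.0531, 0.1275]
ee_rot: [0.294, 0.956, -0.001, -0.001]
ft_force: [-7.0, 1.1, -3.9]
grip_width: 0.129
grasp_force: 59.8
```

```bash
python3 -m inch '[[[0,0,0.0004,0,0,0,1],[0,0,0.0004,0,0,0,0.6],[0,0,0.0004,0,0,0,0.2],[0,0,0.0004,0,0,0,-0.2],[0,0,0.0004,0,0,0,-0.2],[0,0,0.0004,0,0,0,-0.2]]]'; python3 -c "
from h import *
togo([.508,-.054,.102],.06)"
```

```text
clock: 13.0
position: [0.5085, -0.0527, 0.1273]
ee_rot: [0.291, 0.957, 0.0, 0.0]
ft_force: [-0.7, -0.4, 0.3]
grip_width: 0.601
grasp_force: 0.0
clock 13.0 pos [ 0.5085 -0.0527  0.1273] yaw 2.551 tilt [ 9.e-04 -2.e-04 -1.e+00] j [ 0.75  0.29 -0.83  1.87  0.25  1.08  0.8 ] F [-0.68 -0.43  0.33] T [-0.019  0.002 -0.002] grip 0.601 0.0
shift [-0.0003 -0.0013  0.0253] az 2.491
```

Released; the tool is load-free. I lift up and away, then check.

```bash
python3 -m inch '[[[0,0,-0.02,0,0,0,-0.2],[0,0,-0.05,0,0,0,-0.2],[0,0,-0.09,0,0,0,-0.2],[0,0,-0.12,0,0,0,-0.2],[0,0,-0.12,0,0,0,-0.2]]]'
python3 - <<'E'
from h import *
cv2.imwrite("pics/crop3.png",cv2.resize(imaging.camera("scene")[180:310,230:360],(520,520),interpolation=cv2.INTER_CUBIC))
E
```

```text
clock: 13.5
position: [0.5101, -0.0525, 0.2512]
ee_rot: [0.291, 0.957, 0.0, 0.003]
ft_force: [0.6, 0.3, 0.1]
grip_width: 0.597
grasp_force: 0.0
```

View pics/crop3.png

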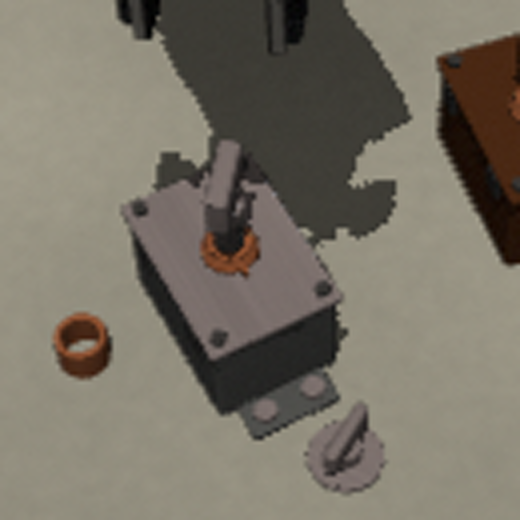

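The head stands raised and turned at crop (225,185), the bolt is drawn in, the cap is seated, and the gripper is clear. Ferrule (82,345) and thumb turn (345,450) look undisturbed.

```bash
python3 -c "
from workcell import order
print(order.hand_in())"
```

```text
the job is handed in; nothing more can be done
None
```

The bolt is drawn back and locked: the screw caught its thread about 20 mm out, was unscrewed to its end stop and let go with the cap seated, and the job is handed in (no verdict was returned).

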